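Set the blade gap of a vegetable slicer with a gauge

TASK

Turn the black knob of the vegetable slicer clockwise until the sprung blade presses lightly on the steel gauge strip that lies in the gap, so that the strip just drags but is not jammed, and let go of the knob. Then draw the gauge out sideways by its orange handle and gently lay it flat on the worktop clear of the slicer, leaving the knob as you set it. Leave everything else where it is.

Things in the scene. Friction and masses are not known exactly. Their poses are not given: they have to be found in the camera images.
- slicer: Fixed vegetable slicer, 110 mm wide (y), 200 long, white deck rising away from the robot at 25 degrees. Origin: on the worktop under the deck's middle, deck top 70 mm above; x level, away from robot, y left, z up; deck normal (-0.423, 0, 0.906). A grey 96 mm wide head on two up-slope posts ends 64 mm off the deck; the gap is open left and right. All lies within 60 mm of the origin in y, 115 mm in x.
- knob_grip (a point): Centre of the black round knob on top of the head: 42 mm diameter, 26 mm tall, this point half-way up. Its axis (this point's z) is the deck's normal, leaning 25 degrees from vertical towards the robot. Fingers may reach at most 22 mm past this point (head below). It turns but does not rise or sink. Nothing else within 60 mm beside it.
- screw (a joint): Knob angle, rad, grows clockwise seen from above; range -0.1 to 3.2, starts at 0 to 1.0, stays where left (friction 0.05 N m). Lowers the blade 4 mm per rad. White line on its top points up-slope at 0, to the robot's right at pi/2. Blade meets gauge at 2.0 with 1.4 N, then 6 N more per rad: just dragging from 2.0 to 2.7, best 2.35; jammed beyond 2.75. May need several grasps.
- blade_bar: Red bar with a steel blade edge below, 66 mm long (y), 12 wide, 20 tall, hung on springs under the head, above the gauge. Origin: centre of its lower edge; z is the deck's normal. Its lower edge is 13 mm above the deck at knob angle 0 and 5 mm above it when it rests on the gauge.
- gauge_handle (a point): Centre of the gauge's orange handle: 60 mm long (y), 16 wide (x), 26 tall (z), this point half-way up, 13 mm over the gauge's flat underside. It juts out in free air at the left of the deck, about 105 mm left of the slicer's middle. Axes as the gauge's.
- gauge: Loose gauge, 0.11 kg: steel strip 5 mm thick, 30 wide (x), 110 long, orange handle at its left end. Origin: on the flat underside below the handle's middle; strip from y = -27 to -137 mm, z out of its top. At the start it lies across the deck under the blade, z along the deck's normal, y along the slicer's y; a 4 mm step below stops it sliding. Drawn out along +y it is off the deck after 95 mm.
- glass: Clear drinking glass, 66 mm diameter, 82 mm tall; origin under its foot. Leave it.
- garlic: Head of garlic, 55 mm; origin under it. Leave it.
- lemon: Lemon, 82 x 58 x 57 mm; origin under it. Leave it.
- salt_shaker: Glass salt shaker, 44 mm diameter, 90 mm tall; origin under it. Leave it.
- mug: Cream cup with handle, 62 x 85 x 51 mm; origin under it. Leave it.
- teaspoon: Teaspoon, 136 x 29 x 10 mm, in front of the hob; origin under it. Leave it. From y = 0 to 0.38 the worktop is clear at x 0.36 to 0.44 (in front of the slicer); the hob plate (13 mm high) begins at x 0.41 for y over 0.34.
Not all that is in view belongs to the job. Of the things that look like the gauge, the larger one is meant.

How it is judged:
By the outcome, as a careful person would: the job done as asked, in the order asked, and still so for the second after the job is handed in, with the robot touching nothing.
It also fails if it takes over 61 s, if anything falls off the work surface, if the arm or the gripper's body presses on something with over 40 N, if the wrist force passes 120 N, or if a joint passes its speed limit or range.

ROBOT

A 7-joint arm with a two-finger parallel gripper is mounted at the origin on a cart in front of the work surface, level with it; the furniture and walls round the work are solid. World frame = base frame: x ahead of the robot, y to its left, z up, the work surface at z = 0. Lengths are in m, angles in rad, forces in N, time in s.
With the tool pointing down it reaches from about 0.425 to 0.875 m from the base axis. Payload 4.7 kg.
Tool frame: the origin (TCP) lies at the very end of the fingers, on their centre line; the grasp point (between the pads) lies 19 mm behind it; z points along the fingers, y is the line along which they close (so a half turn about z gives the same grasp; the last joint's range is limited). The gripper opens to 87 mm and grips with 3 to 60 N. Pads are 19 mm wide; open, the fingers measure 117 mm over their backs; the gripper's body (75 mm by 190 mm) begins 51 mm behind the grasp point.
Start: joints at [-1.23, 0.321, -0.07, 1.45, 0.023, 1.371, -0.057], TCP at [0.209, 0.616, 0.223] pointing down, gripper open.
Joint ranges: [-2.86, 2.86], [-0.3, 2.09], [-1.38, 1.24], [0.06, 2.45], [-1.56, 4.7], [0.09, 2.05], [-2.69, 2.69]. Speed limits (rad/s): [2.57, 2.57, 3.14, 3.14, 3.14, 3.14, 3.14].

INTERFACE

Orientations are given as a rotation vector (axis times angle).
In Python, from bench import ctrl, vision gives the robot as it stands.
- The arm moves only by the tool jog_arm, never from a script. Its argument "increments" is a list of rows, each an object of numbers: "tx", "ty", "tz": the shift along the tool's x, y, z in mm; "wx", "wy", "wz": the turn, a rotation vector about the tool's x, y, z in rad; "gripper": the opening, from 0 (shut) to 1 (fully open). In form: [{"tx": .., "ty": .., "tz": .., "wx": .., "wy": .., "wz": .., "gripper": ..}, ...]. A call has exactly 5 rows; each row is the pose to reach, as a shift and turn from the pose commanded when the call began, along the tool's axes at that moment; what a row does not reach only later rows make up. A row lasts 1/12 s, in which the tool goes at most 41.7 mm and 7.16 degrees, less where a joint would pass 70% of its speed; a pose out of reach is approached as far as the arm can. A call with a gripper value outside its range is refused whole. The fingers move at their own pace and stop on an object; "grip_force" is the grip in N (left out, the last holds). Time passes only in rows, so rows that repeat a pose let the fingers close, or fill a call up. It gives the time, the measured TCP pose, the force, the opening and the grip force at its end, in the units of the state.
- ctrl.get_state(): the state, without advancing time (a new reading comes with each control period).
- vision.get_image(name): name is "side" or "top" or "wrist"; returns a dict with "color" (400x640x3 uint8, blue, green, red), "fx", "fy", "cx", "cy" (pixels), "extrinsics" (4x4, takes a point from world to camera coordinates). Camera axes: x right, y down, z forward; pixel columns grow to the right and rows downward; lengths in m; the calibration is good to about 2 mm. A picture is of the moment at which its call begins. There is no depth.
- ctrl.close_job(): hands the job in; it is judged then, once.
Trained networks look in the newest picture that a camera, given by its name, has taken for a name from the list of things; names that differ only in an ending like _2 or _b are one class to them, and where a whole thing is asked for, a point or a joint stands for the part that bears it (a point fixed in the world has none). Each returns a list of dicts, best first, with "conf" (0 to 1); they miss things now and then, are a little off and sometimes report something else, mostly with a low value. They report only what shows in the picture. A call takes as long as a camera call. They do not tell look-alikes from the thing itself.
- vision.spot_in(camera, thing): "bbox" ([left, top, right, bottom] in pixels, round what is visible of it).
The state is a dict: "time": time; "joint_positions": joint angles; "qd": joint speeds; "joint_torque": joint torques, N m; "position": TCP position; "tool_rot": TCP orientation; "ft_force": force on the tool from outside, world axes, zero at the start; "torque": the same for the moment, N m; "grip_width": opening from 0.0 (shut) to 1.0 (fully open); "grip_force": force on a finger pad.
Only numpy, scipy, OpenCV 4.12 (cv2) and the standard library are available. Lean on these libraries where they do the work, as an engineer would, in place of code of your own. Each camera call takes 0.05 s, during which the arm holds its last target. There are 200 camera calls.

## Working session

There is one attempt and no reset: what is moved stays moved. The work goes in short steps, Python scripts to look and compute and a tool call to move; the robot and the scene stay as the last step left them, time stands still between calls to the robot, and variables do not carry over. Pictures are saved under pics/ and viewed, at most 13 in all, crops included, and the job is handed in when it is done.

Besides the shell and the picture viewer there is one more tool, called after "Emit:" as name(argument=value, ...) on one line, values as JSON. jog_arm: Moves the arm, as the interface text tells. Its arguments: {"type":"object","properties":{"increments":{"type":"array"},"grip_force":{"type":"number"}},"required":["increments"]}

```bash
mkdir -p pics; ls
cat > look.py <<'E'
import sys,cv2,json,numpy as np
from bench import ctrl,vision
def grab(n):
    d=vision.get_image(n); return d
E
python3 - <<'E'
import cv2,numpy as np
from bench import ctrl,vision
s=ctrl.get_state(); print({k:np.round(v,3).tolist() for k,v in s.items()})
for n in ("side","top"):
    d=vision.get_image(n); cv2.imwrite(f"pics/{n}0.png",d["color"])
    print(n,d["fx"],d["fy"],d["cx"],d["cy"],np.round(d["extrinsics"],4).tolist())
    for t in ("slicer","knob_grip","blade_bar","gauge_handle","gauge"):
        print(t,[(np.round(b["bbox"],1).tolist(),round(b["conf"],2)) for b in vision.spot_in(n,t)[:3]])
E
```

```text
pics
{'time': 0.0, 'joint_positions': [-1.23, 0.322, -0.07, 1.452, 0.023, 1.371, -0.057], 'qd': [-0.001, 0.0, 0.001, 0.001, -0.0, 0.0, 0.0], 'joint_torque': [-0.002, -49.129, -0.405, -31.253, -0.064, 0.043, 0.0], 'position': [0.209, 0.615, 0.221], 'tool_rot': [-0.511, -3.1, 0.003], 'ft_force': [-1.248, 0.148, 0.789], 'torque': [-0.042, 0.014, 0.019], 'grip_force': 0.0, 'grip_width': 0.998}
side 498.6011102069987 498.6011102069987 326.1966463914112 197.20988890620148 [[-0.5925, -0.8056, 0.004, 0.3437], [-0.5326, 0.388, -0.7522, 0.3357], [0.6044, -0.4478, -0.659, 1.4625], [0.0, 0.0, 0.0, 1.0]]
slicer []
knob_grip [([337.3, 170.7, 349.6, 178.6], 0.61)]
blade_bar []
gauge_handle [([300.9, 183.7, 344.3, 200.1], 0.56)]
gauge [([299.1, 185.1, 343.6, 200.2], 0.65), ([276.3, 233.5, 285.3, 256.2], 0.42)]
top 434.2313519954346 434.2313519954346 310.43336237134156 198.1608076171379 [[0.0237, -0.9996, 0.0133, 0.0257], [-0.9919, -0.0252, -0.1246, 0.5131], [0.1249, -0.0102, -0.9921, 1.4373], [0.0, 0.0, 0.0, 1.0]]
slicer [([313.9, 143.6, 353.1, 207.0], 0.62)]
knob_grip [([328.7, 177.2, 342.5, 195.9], 0.55)]
blade_bar [([401.2, 211.9, 423.2, 230.9], 0.7)]
gauge_handle [([295.1, 168.2, 319.1, 176.0], 0.64), ([239.0, 186.3, 262.8, 207.5], 0.63), ([439.6, 213.3, 467.1, 235.2], 0.31)]
gauge [([293.1, 167.1, 318.9, 177.7], 0.49), ([238.3, 186.3, 262.2, 208.8], 0.48)]
```

Run:
```python
import cv2,numpy as np
t=cv2.imread("pics/top0.png");s=cv2.imread("pics/side0.png")
a=cv2.resize(t[100:280,200:440],None,fx=3.3,fy=3.3,interpolation=cv2.INTER_CUBIC)
cv2.imwrite("pics/topc.png",a)
a=cv2.resize(s[120:300,230:470],None,fx=3.3,fy=3.3,interpolation=cv2.INTER_CUBIC)
cv2.imwrite("pics/sidec.png",a)
```

```text
(no output)
```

View pics/topc.png

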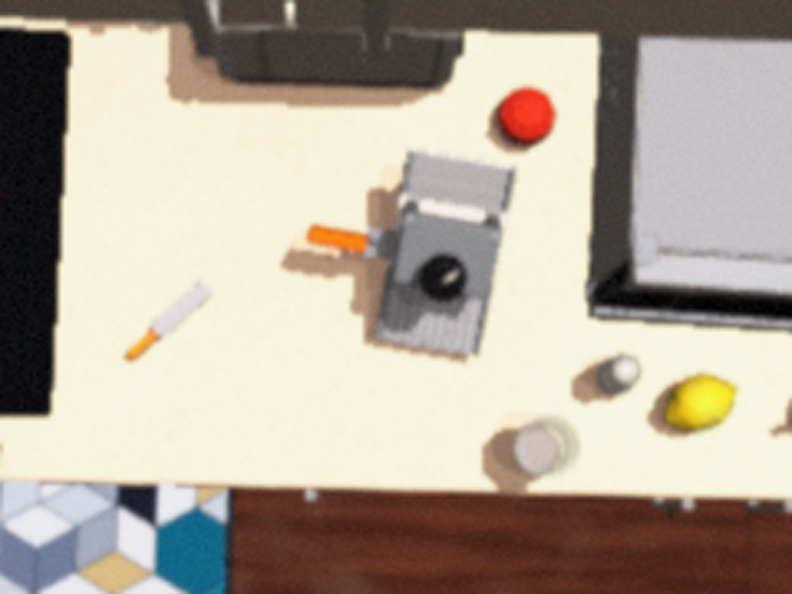

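View pics/sidec.png

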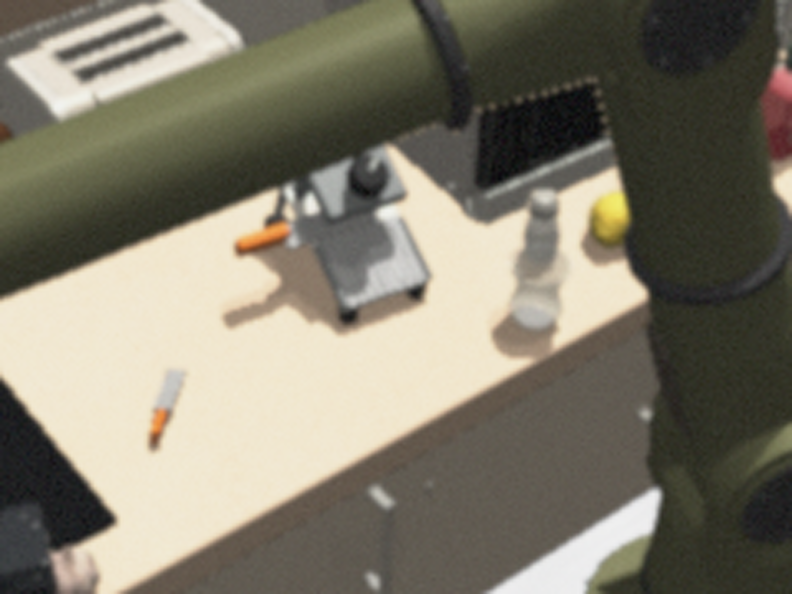

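View pics/side0.png

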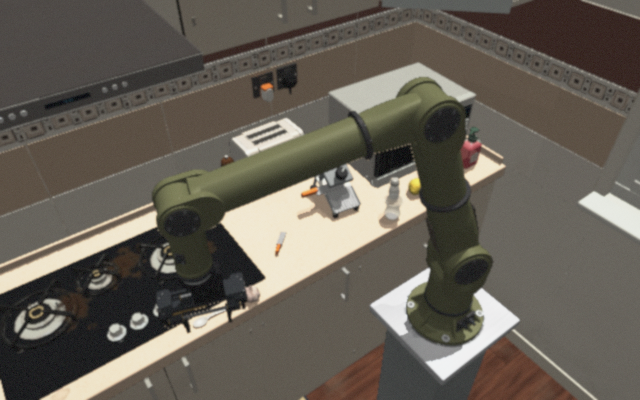

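```bash
cat > look.py <<'E'
import cv2,numpy as np
from scipy.spatial.transform import Rotation as Ro
from bench import ctrl,vision
def ray(d,u,v):
    E=np.array(d["extrinsics"]);R,t=E[:3,:3],E[:3,3]
    return -R.T@t, R.T@np.array([(u-d["cx"])/d["fx"],(v-d["cy"])/d["fy"],1])
def onz(d,u,v,z):
    c,r=ray(d,u,v); return c+r*(z-c[2])/r[2]
def tri(*rs):
    A=np.zeros((3,3));b=np.zeros(3)
    for c,r in rs:
        r=r/np.linalg.norm(r);P=np.eye(3)-np.outer(r,r);A+=P;b+=P@c
    return np.linalg.solve(A,b)
def proj(d,p):
    q=np.array(d["extrinsics"])@np.r_[p,1];return d["fx"]*q[0]/q[2]+d["cx"],d["fy"]*q[1]/q[2]+d["cy"]
E
python3 - <<'E'
from look import *
T=vision.get_image("top");S=vision.get_image("side")
f=lambda u,v:(200+u/3.3,100+v/3.3); g=lambda u,v:(230+u/3.3,120+v/3.3)
n=lambda p:np.round(p,4)
# deck far edge: rises; deck top z at x=+-90ish: 70+-42
print("far L,R",n(onz(T,*f(410,152),.112)),n(onz(T,*f(513,168),.112)))
print("near L,R",n(onz(T,*f(375,338),.028)),n(onz(T,*f(475,355),.028)))
print("knob tri",n(tri(ray(T,*f(443,277)),ray(S,*g(368,173)))))
print("knob z.15",n(onz(T,*f(443,277),.15)))
print("handle tri",n(tri(ray(T,*f(338,239)),ray(S,*g(263,238)))))
h1,h2=[onz(T,*f(*p),.09) for p in((310,234),(367,244))];print("handle ends",n(h1),n(h2))
print("small",n(onz(T,*f(128,358),0)),n(onz(T,*f(205,288),0)))
print("toaster edge",n(onz(T,*f(230,85),.0)),n(onz(T,*f(175,100),.0)))
E
```

```text
far L,R [ 0.6739 -0.0017  0.112 ] [ 0.6605 -0.1034  0.112 ]
near L,R [0.4986 0.027  0.028 ] [ 0.4836 -0.076   0.028 ]
knob tri [ 0.542  -0.0344  0.1574]
knob z.15 [ 0.5441 -0.0339  0.15  ]
handle tri [0.5891 0.0663 0.0871]
handle ends [0.5935 0.0949 0.09  ] [0.5849 0.0382 0.09  ]
small [0.4743 0.2835 0.    ] [0.5501 0.2061 0.    ]
toaster edge [0.77   0.1877 0.    ] [0.7519 0.2457 0.    ]
```

```bash
cat >> look.py <<'E'
def sl(yaw): # slicer axes: upslope, left, normal
    Y=Ro.from_euler('z',yaw).as_matrix(); a=np.radians(25)
    return Y@[np.cos(a),0,np.sin(a)],Y@[0,1,0],Y@[-np.sin(a),0,np.cos(a)]
def toolR(yaw,wz=0): # tool z=-normal, tool y=upslope, then turned wz
    u,l,n=sl(yaw); return np.c_[np.cross(u,-n),u,-n]@Ro.from_euler('z',wz).as_matrix()
def go(p,R=None,st=None):
    s=st or ctrl.get_state();R0=Ro.from_rotvec(s["tool_rot"]).as_matrix()
    d=R0.T@(np.array(p)-s["position"])*1e3
    w=np.zeros(3) if R is None else Ro.from_matrix(R0.T@R).as_rotvec()
    print("pos",np.round(s["position"],4),"shift",np.round(d,1),abs(np.linalg.norm(d)).round(),"turn",np.round(w,3),np.linalg.norm(w).round(2),"q",np.round(s["joint_positions"],2),"t",s["time"])
E
python3 - <<'E'
from look import *
n=sl(-.15)[2]; k=np.array([.542,-.034,.153])
go(k+.085*n,toolR(-.15,-.8)); go(k+.085*n)
E
```

```text
pos [0.2087 0.6156 0.2226] shift [-488.8 -514.6   -7.5] 710.0 turn [-0.202 -0.394  0.584] 0.73 q [-1.23  0.32 -0.07  1.45  0.02  1.37 -0.06] t 0.7
pos [0.2087 0.6156 0.2226] shift [-488.8 -514.6   -7.5] 710.0 turn [0. 0. 0.] 0.0 q [-1.23  0.32 -0.07  1.45  0.02  1.37 -0.06] t 0.7
```

Emit:
jog_arm(increments=[{"tx": -24, "ty": -26, "tz": -4, "gripper": 1}, {"tx": -49, "ty": -51, "tz": -8, "gripper": 1}, {"tx": -73, "ty": -77, "tz": -12, "gripper": 1}, {"tx": -98, "ty": -103, "tz": -16, "gripper": 1}, {"tx": -122, "ty": -128, "tz": -20, "gripper": 1}])

```text
validation failed for argument at $.in...
```

Emit:
jog_arm(increments=[{"tx": -24, "ty": -26, "tz": -4, "gripper": 1}, {"tx": -49, "ty": -51, "tz": -8, "gripper": 1}, {"tx": -73, "ty": -77, "tz": -12, "gripper": 1}, {"tx": -98, "ty": -103, "tz": -16, "gripper": 1}, {"tx": -122, "ty": -128, "tz": -20, "gripper": 1}])

```text
validation failed for argument at $.in...
```

Emit:
jog_arm(increments=[{"tx": -24, "ty": -26, "gripper": 1}, {"tx": -49, "ty": -51, "gripper": 1}, {"tx": -73, "ty": -77, "gripper": 1}, {"tx": -98, "ty": -103, "gripper": 1}, {"tx": -122, "ty": -128, "gripper": 1}])

```text
validation failed for argument at $.in...
```

Run:
```python
from look import *
n=sl(-.15)[2]; k=np.array([.542,-.034,.153])
go(k+.085*n,toolR(-.15,-.8))
```

```text
pos [0.2087 0.6156 0.2226] shift [-488.8 -514.6   -7.5] 710.0 turn [-0.202 -0.394  0.584] 0.73 q [-1.23  0.32 -0.07  1.45  0.02  1.37 -0.06] t 0.7
```

Every key is apparently required.

Emit:
jog_arm(increments=[{"tx": -24, "ty": -26, "tz": -4, "wx": 0, "wy": 0, "wz": 0, "gripper": 1}, {"tx": -49, "ty": -51, "tz": -8, "wx": 0, "wy": 0, "wz": 0, "gripper": 1}, {"tx": -73, "ty": -77, "tz": -12, "wx": 0, "wy": 0, "wz": 0, "gripper": 1}, {"tx": -98, "ty": -103, "tz": -16, "wx": 0, "wy": 0, "wz": 0, "gripper": 1}, {"tx": -122, "ty": -128, "tz": -20, "wx": 0, "wy": 0, "wz": 0, "gripper": 1}])

```text
time: 1.12
position: [0.2838, 0.4535, 0.2428]
tool_rot: [0.511, 3.099, 0.0]
ft_force: [0.2, 0.9, 0.8]
grip_width: 0.999
grip_force: 0.0
```

Emit:
jog_arm(increments=[{"tx": -24, "ty": -26, "tz": -4, "wx": 0, "wy": 0, "wz": 0, "gripper": 1}, {"tx": -49, "ty": -51, "tz": -8, "wx": 0, "wy": 0, "wz": 0, "gripper": 1}, {"tx": -73, "ty": -77, "tz": -12, "wx": 0, "wy": 0, "wz": 0, "gripper": 1}, {"tx": -98, "ty": -103, "tz": -16, "wx": 0, "wy": 0, "wz": 0, "gripper": 1}, {"tx": -122, "ty": -128, "tz": -20, "wx": 0, "wy": 0, "wz": 0, "gripper": 1}])

```text
time: 1.53
position: [0.3582, 0.2929, 0.2631]
tool_rot: [0.511, 3.099, 0.001]
ft_force: [0.4, 1.1, -0.2]
grip_width: 0.999
grip_force: 0.0
```

Emit:
jog_arm(increments=[{"tx": -24, "ty": -26, "tz": 0, "wx": 0, "wy": 0, "wz": 0, "gripper": 1}, {"tx": -49, "ty": -51, "tz": 0, "wx": 0, "wy": 0, "wz": 0, "gripper": 1}, {"tx": -73, "ty": -77, "tz": 0, "wx": 0, "wy": 0, "wz": 0, "gripper": 1}, {"tx": -98, "ty": -103, "tz": 0, "wx": 0, "wy": 0, "wz": 0, "gripper": 1}, {"tx": -122, "ty": -128, "tz": 0, "wx": 0, "wy": 0, "wz": 0, "gripper": 1}])

```text
time: 1.95
position: [0.4326, 0.1325, 0.263]
tool_rot: [0.511, 3.099, 0.002]
ft_force: [0.2, 0.5, -0.3]
grip_width: 0.997
grip_force: 0.0
```

Run:
```python
from look import *
n=sl(-.15)[2]; k=np.array([.542,-.034,.153])
go(k+.085*n,toolR(-.15,-.8))
```

```text
pos [0.4326 0.1325 0.263 ] shift [-121.7 -128.9   32.9] 180.0 turn [-0.201 -0.394  0.584] 0.73 q [-0.76 -0.14  0.37  1.86  0.05  1.41  0.84] t 1.95
```

Emit:
jog_arm(increments=[{"tx": -24, "ty": -26, "tz": 4, "wx": -0.03, "wy": -0.06, "wz": 0.09, "gripper": 1}, {"tx": -49, "ty": -51, "tz": 8, "wx": -0.06, "wy": -0.12, "wz": 0.18, "gripper": 1}, {"tx": -73, "ty": -77, "tz": 12, "wx": -0.09, "wy": -0.18, "wz": 0.27, "gripper": 1}, {"tx": -98, "ty": -103, "tz": 16, "wx": -0.12, "wy": -0.24, "wz": 0.36, "gripper": 1}, {"tx": -122, "ty": -129, "tz": 20, "wx": -0.15, "wy": -0.3, "wz": 0.45, "gripper": 1}])

```text
time: 2.37
position: [0.5068, -0.0287, 0.2434]
tool_rot: [1.078, 2.602, 0.144]
ft_force: [1.0, 0.3, -0.8]
grip_width: 1.002
grip_force: 0.0
```

Run:
```python
from look import *
n=sl(-.15)[2]; k=np.array([.542,-.034,.153])
go(k+.085*n,toolR(-.15,-.8))
W=vision.get_image("wrist");cv2.imwrite("pics/w0.png",W["color"])
print(proj(W,k),proj(W,[.589,.066,.087]))
for t in ("knob_grip","blade_bar","gauge_handle","gauge"): print(t,[(np.round(b["bbox"],1).tolist(),round(b["conf"],2)) for b in vision.spot_in("wrist",t)[:3]])
```

```text
pos [ 0.5068 -0.0287  0.2434] shift [ 3.7 -3.1 12.5] 13.0 turn [-0.049 -0.089  0.131] 0.17 q [-0.47 -0.29  0.37  2.05  0.19  1.04  0.62] t 2.3667
(np.float64(319.8105152684563), np.float64(207.83092908761355)) (np.float64(416.8619144661695), np.float64(124.00430937445381))
knob_grip [([291.2, 181.6, 348.3, 241.3], 0.66)]
blade_bar []
gauge_handle [([355.7, 99.1, 450.7, 172.7], 0.87)]
gauge [([356.7, 104.3, 449.8, 175.1], 0.57)]
```

View pics/w0.png

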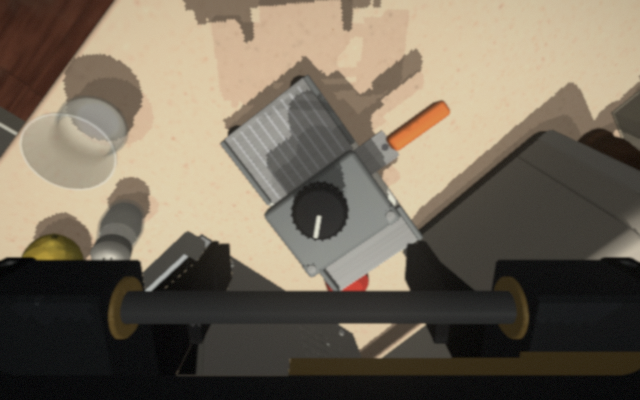

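Run:
```python
from look import *
W=vision.get_image("wrist")
O=np.array([.579,-.0385,.07]);u,l,n=sl(-.15)
def onp(px,h):
    c,r=ray(W,*px);return c+r*(((O+h*n-c)@n)/(r@n))
def loc(px,h):
    p=onp(px,h);return np.round([(p-O)@u*1e3,(p-O)@l*1e3,h*1e3],1)
print("deck near L,R",loc((310,77),0),loc((222,143),0))
print("head front L,R",loc((351,151),.064),loc((266,212),.064))
print("handle ends",loc((390,143),.02),loc((447,106),.02))
for h in(.088,.095,.1): print("knob",loc((319,211),h),loc((319,216),h),loc((317.5,237),h), "edges",loc((291,211),h),loc((348,211),h))
b=vision.spot_in("top","knob_grip")[0]["bbox"];T=vision.get_image("top")
c=[(b[0]+b[2])/2,(b[1]+b[3])/2]
for x,d in (((319,211),W),): print(tri(ray(W,*x),ray(T,334.2,184)))
```

```text
deck near L,R [-94.2  53.4   0. ] [-96.3 -54.1   0. ]
head front L,R [-19.3  44.6  64. ] [-19.7 -42.5  64. ]
handle ends [-0.9 77.6 20. ] [  1.8 136.6  20. ]
knob [ 1.8 -1.5 88. ] [ 5.  -3.8 88. ] [ 17.9 -14.7  88. ] edges [-10.8 -19.   88. ] [14.7 16.6 88. ]
knob [ 0.7 -0.2 95. ] [ 3.8 -2.5 95. ] [ 16.3 -13.1  95. ] edges [-11.6 -17.3  95. ] [13.2 17.3 95. ]
knob [ -0.2   0.6 100. ] [  2.9  -1.6 100. ] [ 15.2 -12.  100. ] edges [-12.2 -16.1 100. ] [ 12.2  17.8 100. ]
[ 0.5435894  -0.03409435  0.15086146]
```

Run:
```python
from look import *
O=np.array([.579,-.0385,.07]);n=sl(-.16)[2]
go(O+.115*n,toolR(-.16,-.85))
```

```text
pos [ 0.5065 -0.0251  0.2429] shift [-3.1 -2.  73.1] 73.0 turn [-0.046 -0.097  0.098] 0.15 q [-0.48 -0.29  0.37  2.05  0.19  1.04  0.62] t 2.7667
```

Emit:
jog_arm(increments=[{"tx": -1, "ty": 0, "tz": 4, "wx": -0.02, "wy": -0.05, "wz": 0.05, "gripper": 1}, {"tx": -2, "ty": -1, "tz": 8, "wx": -0.046, "wy": -0.097, "wz": 0.1, "gripper": 1}, {"tx": -3, "ty": -2, "tz": 15, "wx": -0.046, "wy": -0.097, "wz": 0.1, "gripper": 1}, {"tx": -3, "ty": -2, "tz": 15, "wx": -0.046, "wy": -0.097, "wz": 0.1, "gripper": 1}, {"tx": -3, "ty": -2, "tz": 15, "wx": -0.046, "wy": -0.097, "wz": 0.1, "gripper": 1}])

```text
time: 3.18
position: [0.511, -0.0312, 0.228]
tool_rot: [1.165, 2.457, 0.163]
ft_force: [-0.3, 0.4, 0.4]
grip_width: 0.999
grip_force: 0.0
```

Run:
```python
from look import *
import pickle
O=np.array([.579,-.0385,.07]);n=sl(-.16)[2]
go(O+.07*n,toolR(-.16,-.85))
W=vision.get_image("wrist");pickle.dump(W,open("w1.pkl","wb"))
go(O+.07*n,toolR(-.16,-.85))
c=cv2.resize(W["color"][40:300,190:500],None,fx=2.3,fy=2.3,interpolation=cv2.INTER_CUBIC);cv2.imwrite("pics/w1.png",c);print(c.shape)
```

```text
pos [ 0.511  -0.0312  0.228 ] shift [ 6.10e+00 -1.00e-01  1.02e+02] 102.0 turn [-0.004  0.    -0.004] 0.01 q [-0.05 -0.3  -0.01  2.13  0.12  0.89  0.57] t 3.1833
pos [ 0.5118 -0.0309  0.2289] shift [  6.6  -1.3 102.6] 103.0 turn [-0.002  0.001 -0.004] 0.0 q [-0.06 -0.3  -0.    2.13  0.12  0.89  0.57] t 3.2333
(598, 713, 3)
```

View pics/w1.png

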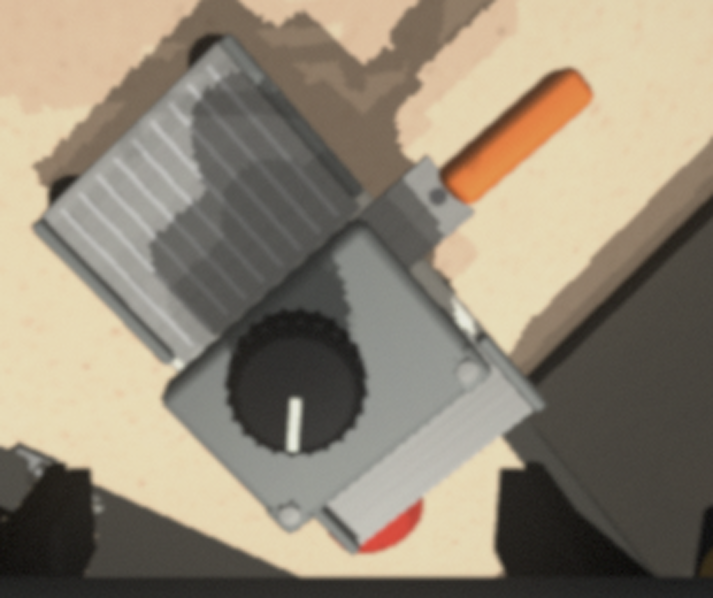

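Run:
```python
from look import *
import pickle
W=pickle.load(open("w1.pkl","rb"))
O=np.array([.579,-.0385,.07]);u,l,n=sl(-.16)
f=lambda a:(190+a[0]/2.3,40+a[1]/2.3)
def loc(px,h):
    c,r=ray(W,*f(px));p=c+r*(((O+h*n-c)@n)/(r@n));return np.round([(p-O)@u*1e3,(p-O)@l*1e3],1)
print("deck near L,R",loc((230,38),0),loc((40,225),0))
print("deck left edge",loc((362,188),0),"right",loc((170,360),0))
print("far L,R",loc((543,406),0),loc((355,550),0))
print("handle ends",loc((452,190),.026),loc((580,84),.026))
for h in(.087,.1): print("knob",loc((296,382),h),loc((295,400),h),loc((293,450),h),"edges",loc((227,382),h),loc((365,382),h))
T=vision.get_image("top"); p=tri(ray(W,*f((296,382))),ray(T,334.2,184)); print(p,(p-O)@n)
```

```text
deck near L,R [-93.7  49.4] [-93.2 -55.3]
deck left edge [-18.6  50.9] right [-18.  -55.4]
far L,R [102.4  49.9] [101.9 -55. ]
handle ends [ 0.9 74.9] [  2.  131.2]
knob [ 3.8 -3.3] [ 8.  -7.5] [ 20.3 -19.3] edges [-10.6 -19.5] [18.1 12.9]
knob [ 0.7 -0.5] [ 4.7 -4.5] [ 16.4 -15.6] edges [-12.9 -15.9] [14.2 14.9]
[ 0.54279879 -0.03410537  0.15469846] 0.0921626491551436
```

```bash
cat >> look.py <<'E'
U,L,N=sl(-.16)
OO=np.array([.579,-.0385,.07])+.0022*U-.0018*L
E
python3 - <<'E'
from look import *
go(OO+.072*N,toolR(-.16,-.85))
E
```

```text
pos [ 0.5122 -0.0305  0.2294] shift [  3.8  -2.  100.9] 101.0 turn [-0.001  0.001 -0.004] 0.0 q [-0.06 -0.3  -0.    2.13  0.12  0.89  0.57] t 3.2833
```

Emit:
jog_arm(increments=[{"tx": 4, "ty": -2, "tz": 20, "wx": 0, "wy": 0, "wz": 0, "gripper": 1}, {"tx": 4, "ty": -2, "tz": 40, "wx": 0, "wy": 0, "wz": 0, "gripper": 1}, {"tx": 4, "ty": -2, "tz": 60, "wx": 0, "wy": 0, "wz": 0, "gripper": 1}, {"tx": 4, "ty": -2, "tz": 60, "wx": 0, "wy": 0, "wz": 0, "gripper": 1}, {"tx": 4, "ty": -2, "tz": 60, "wx": 0, "wy": 0, "wz": 0, "gripper": 1}])

```text
time: 3.7
position: [0.5331, -0.0321, 0.1722]
tool_rot: [1.163, 2.458, 0.165]
ft_force: [0.7, -0.7, 0.8]
grip_width: 1.0
grip_force: 0.0
```

Run:
```python
from look import *
go(OO+.072*N,toolR(-.16,-.85))
```

```text
pos [ 0.5331 -0.0321  0.1722] shift [-1.3  0.2 40.2] 40.0 turn [-0.002 -0.001 -0.003] 0.0 q [-0.06 -0.2   0.    2.17  0.13  0.75  0.56] t 3.7
```

Emit:
jog_arm(increments=[{"tx": 0, "ty": 0, "tz": 10, "wx": 0, "wy": 0, "wz": 0, "gripper": 1}, {"tx": -1, "ty": 0, "tz": 20, "wx": 0, "wy": 0, "wz": 0, "gripper": 1}, {"tx": -1, "ty": 0, "tz": 30, "wx": 0, "wy": 0, "wz": 0, "gripper": 1}, {"tx": -1, "ty": 0, "tz": 40, "wx": 0, "wy": 0, "wz": 0, "gripper": 1}, {"tx": -1, "ty": 0, "tz": 40, "wx": 0, "wy": 0, "wz": 0, "gripper": 0.75}])

```text
time: 4.12
position: [0.5495, -0.037, 0.134]
tool_rot: [1.167, 2.458, 0.163]
ft_force: [-0.2, 0.4, -0.2]
grip_width: 0.972
grip_force: 0.0
```

Emit:
jog_arm(increments=[{"tx": 0, "ty": 0, "tz": 0, "wx": 0, "wy": 0, "wz": 0, "gripper": 0.6}, {"tx": 0, "ty": 0, "tz": 0, "wx": 0, "wy": 0, "wz": 0, "gripper": 0.55}, {"tx": 0, "ty": 0, "tz": 0, "wx": 0, "wy": 0, "wz": 0, "gripper": 0.4}, {"tx": 0, "ty": 0, "tz": 0, "wx": 0, "wy": 0, "wz": 0, "gripper": 0.4}, {"tx": 0, "ty": 0, "tz": 0, "wx": 0, "wy": 0, "wz": 0, "gripper": 0.4}], grip_force=12)

```text
time: 4.53
position: [0.5505, -0.0368, 0.1371]
tool_rot: [1.165, 2.454, 0.166]
ft_force: [-0.2, -0.9, -1.1]
grip_width: 0.631
grip_force: 0.0
```

Run:
```python
from look import *
go(OO+.072*N,toolR(-.16,-.85)); s=ctrl.get_state(); R=Ro.from_rotvec(s["tool_rot"])
print("F tool",R.inv().apply(s["ft_force"]),s["grip_width"]*87,s["grip_force"])
```

```text
pos [ 0.5505 -0.0368  0.1371] shift [1.  0.5 0.8] 1.0 turn [-0.001  0.002 -0.005] 0.01 q [-0.05 -0.12  0.01  2.18  0.14  0.65  0.55] t 4.5333
F tool [-0.21688381 -1.01406502  1.00415734] 54.89447548881188 0.0
```

Emit:
jog_arm(increments=[{"tx": 0, "ty": 0, "tz": 0, "wx": 0, "wy": 0, "wz": 0, "gripper": 0.4}, {"tx": 0, "ty": 0, "tz": 0, "wx": 0, "wy": 0, "wz": 0, "gripper": 0.4}, {"tx": 0, "ty": 0, "tz": 0, "wx": 0, "wy": 0, "wz": 0, "gripper": 0.4}, {"tx": 0, "ty": 0, "tz": 0, "wx": 0, "wy": 0, "wz": 0, "gripper": 0.4}, {"tx": 0, "ty": 0, "tz": 0, "wx": 0, "wy": 0, "wz": 0, "gripper": 0.4}], grip_force=12)

```text
time: 4.95
position: [0.5511, -0.0362, 0.1373]
tool_rot: [1.164, 2.454, 0.167]
ft_force: [3.4, 1.8, 0.8]
grip_width: 0.475
grip_force: 12.0
```

Run:
```python
from look import *
go(OO+.072*N,toolR(-.16,-.85)); s=ctrl.get_state(); R=Ro.from_rotvec(s["tool_rot"])
print("F tool",R.inv().apply(s["ft_force"]),s["grip_width"]*87,s["grip_force"])
```

```text
pos [ 0.5511 -0.0362  0.1373] shift [ 1.  -0.4  0.8] 1.0 turn [ 0.     0.002 -0.005] 0.01 q [-0.05 -0.12  0.01  2.18  0.14  0.65  0.55] t 4.95
F tool [-0.82657508  3.83047856  0.56652391] 41.31886718359762 11.999827468198419
```

Emit:
jog_arm(increments=[{"tx": 0, "ty": 1, "tz": 0, "wx": 0, "wy": 0, "wz": 0, "gripper": 0.4}, {"tx": 0, "ty": 1, "tz": 0, "wx": 0, "wy": 0, "wz": 0.1, "gripper": 0.4}, {"tx": 0, "ty": 1, "tz": 0, "wx": 0, "wy": 0, "wz": 0.2, "gripper": 0.4}, {"tx": 0, "ty": 1, "tz": 0, "wx": 0, "wy": 0, "wz": 0.3, "gripper": 0.4}, {"tx": 0, "ty": 1, "tz": 0, "wx": 0, "wy": 0, "wz": 0.4, "gripper": 0.4}], grip_force=25)

```text
time: 5.37
position: [0.5513, -0.036, 0.1373]
tool_rot: [1.649, 2.189, 0.282]
ft_force: [1.6, 2.4, 2.2]
grip_width: 0.479
grip_force: 25.0
```

Emit:
jog_arm(increments=[{"tx": 0, "ty": 0, "tz": 0, "wx": 0, "wy": 0, "wz": 0.1, "gripper": 0.4}, {"tx": 0, "ty": 0, "tz": 0, "wx": 0, "wy": 0, "wz": 0.2, "gripper": 0.4}, {"tx": 0, "ty": 0, "tz": 0, "wx": 0, "wy": 0, "wz": 0.3, "gripper": 0.4}, {"tx": 0, "ty": 0, "tz": 0, "wx": 0, "wy": 0, "wz": 0.4, "gripper": 0.4}, {"tx": 0, "ty": 0, "tz": 0, "wx": 0, "wy": 0, "wz": 0.5, "gripper": 0.4}], grip_force=25)

```text
time: 5.78
position: [0.5514, -0.0361, 0.1374]
tool_rot: [2.176, 1.742, 0.413]
ft_force: [2.0, 1.6, 2.1]
grip_width: 0.474
grip_force: 25.0
```

Run:
```python
from look import *
go(OO+.072*N,toolR(-.16,-.85)); s=ctrl.get_state(); R=Ro.from_rotvec(s["tool_rot"])
print("F tool",R.inv().apply(s["ft_force"]),R.inv().apply(s["torque"]),s["grip_width"]*87,s["grip_force"])
```

```text
pos [ 0.5514 -0.0361  0.1374] shift [ 0.1 -1.3  0.7] 1.0 turn [ 0.     0.002 -0.91 ] 0.91 q [ 0.03 -0.12 -0.07  2.18  0.13  0.65 -0.34] t 5.7833
F tool [ 2.08373024  2.37606799 -1.20825006] [ 0.25812839  0.37883962 -0.11361265] 41.24982104893251 24.994053841510322
```

Emit:
jog_arm(increments=[{"tx": 0, "ty": 0, "tz": 0, "wx": 0, "wy": 0, "wz": 0.1, "gripper": 0.4}, {"tx": 0, "ty": 0, "tz": 0, "wx": 0, "wy": 0, "wz": 0.2, "gripper": 0.4}, {"tx": 0, "ty": 0, "tz": 0, "wx": 0, "wy": 0, "wz": 0.3, "gripper": 0.4}, {"tx": 0, "ty": 0, "tz": 0, "wx": 0, "wy": 0, "wz": 0.4, "gripper": 0.4}, {"tx": 0, "ty": 0, "tz": 0, "wx": 0, "wy": 0, "wz": 0.5, "gripper": 0.4}], grip_force=25)

```text
time: 6.2
position: [0.5516, -0.0361, 0.1375]
tool_rot: [2.598, 1.176, 0.527]
ft_force: [3.0, 1.0, 0.7]
grip_width: 0.472
grip_force: 25.0
```

Emit:
jog_arm(increments=[{"tx": 0, "ty": 0, "tz": 0, "wx": 0, "wy": 0, "wz": 0.08, "gripper": 0.4}, {"tx": 0, "ty": 0, "tz": 0, "wx": 0, "wy": 0, "wz": 0.16, "gripper": 0.4}, {"tx": 0, "ty": 0, "tz": 0, "wx": 0, "wy": 0, "wz": 0.16, "gripper": 0.4}, {"tx": 0, "ty": 0, "tz": 0, "wx": 0, "wy": 0, "wz": 0.16, "gripper": 0.4}, {"tx": 0, "ty": 0, "tz": 0, "wx": 0, "wy": 0, "wz": 0.16, "gripper": 0.4}], grip_force=25)

```text
time: 6.62
position: [0.5516, -0.0361, 0.1375]
tool_rot: [2.702, 0.982, 0.557]
ft_force: [2.4, 1.2, 2.7]
grip_width: 0.472
grip_force: 25.0
```

Run:
```python
from look import *
import pickle
go(OO+.072*N,toolR(-.16,-.85))
W=vision.get_image("wrist");pickle.dump(W,open("w2.pkl","wb"));cv2.imwrite("pics/w2.png",W["color"])
```

```text
pos [ 0.5516 -0.0361  0.1375] shift [-0.8 -1.3  0.7] 2.0 turn [ 1.000e-03  2.000e-03 -1.564e+00] 1.56 q [ 0.09 -0.11 -0.12  2.18  0.12  0.65 -0.99] t 6.6167
```

View pics/w2.png

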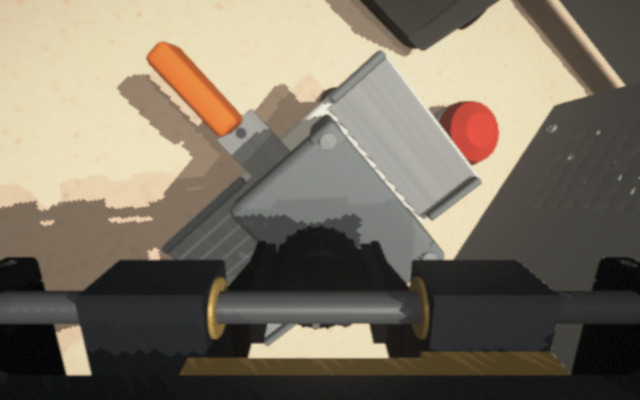

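Emit:
jog_arm(increments=[{"tx": 0, "ty": 0, "tz": 0, "wx": 0, "wy": 0, "wz": 0, "gripper": 0.6}, {"tx": 0, "ty": 0, "tz": 0, "wx": 0, "wy": 0, "wz": 0, "gripper": 0.8}, {"tx": 0, "ty": 0, "tz": 0, "wx": 0, "wy": 0, "wz": 0, "gripper": 1}, {"tx": 0, "ty": 0, "tz": 0, "wx": 0, "wy": 0, "wz": 0, "gripper": 1}, {"tx": 0, "ty": 0, "tz": 0, "wx": 0, "wy": 0, "wz": 0, "gripper": 1}])

```text
time: 7.08
position: [0.5503, -0.0364, 0.1361]
tool_rot: [2.705, 0.98, 0.553]
ft_force: [-0.3, 0.6, 0.1]
grip_width: 0.767
grip_force: 0.0
```

Emit:
jog_arm(increments=[{"tx": 0, "ty": 0, "tz": -15, "wx": 0, "wy": 0, "wz": 0, "gripper": 1}, {"tx": 0, "ty": 0, "tz": -35, "wx": 0, "wy": 0, "wz": 0, "gripper": 1}, {"tx": 0, "ty": 0, "tz": -60, "wx": 0, "wy": 0, "wz": 0, "gripper": 1}, {"tx": 0, "ty": 0, "tz": -75, "wx": 0, "wy": 0, "wz": 0, "gripper": 1}, {"tx": 0, "ty": 0, "tz": -75, "wx": 0, "wy": 0, "wz": 0, "gripper": 1}])

```text
time: 7.5
position: [0.5208, -0.0308, 0.2086]
tool_rot: [2.7, 0.979, 0.563]
ft_force: [0.2, 0.5, -0.6]
grip_width: 0.994
grip_force: 0.0
```

Run:
```python
from look import *
import pickle
go(OO+.072*N,toolR(-.16,0))
W=vision.get_image("wrist");pickle.dump(W,open("w3.pkl","wb"))
c=cv2.resize(W["color"][40:300,140:480],None,fx=2.3,fy=2.3,interpolation=cv2.INTER_CUBIC);cv2.imwrite("pics/w3.png",c)
```

```text
pos [ 0.5208 -0.0308  0.2086] shift [-2.4 -2.8 78.3] 78.0 turn [ 0.006 -0.001 -0.715] 0.72 q [ 0.08 -0.26 -0.12  2.15  0.08  0.82 -0.95] t 7.5
```

View pics/w3.png

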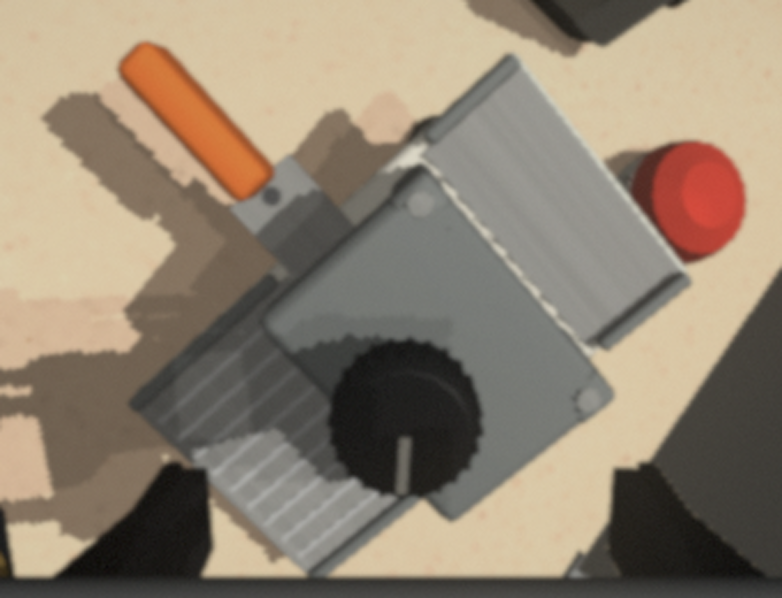

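Run:
```python
from look import *
import pickle
W=pickle.load(open("w3.pkl","rb"))
f=lambda a:(140+a[0]/2.3,40+a[1]/2.3)
def loc(px,h):
    c,r=ray(W,*f(px));p=c+r*(((OO+h*N-c)@N)/(r@N));return np.round([(p-OO)@U*1e3,(p-OO)@L*1e3],1)
a,b=loc((405,437),.1),loc((402,494),.1);d=b-a;print("line",a,b,np.arctan2(-d[1],d[0]))
k=loc((406,414),.1);d=b-k;print("knob",k,np.arctan2(-d[1],d[0]))
print("screws",loc((420,202),.067),loc((588,399),.067))
print("deck far L,R",loc((513,56),0),loc((690,281),0),"near",loc((133,403),0),loc((313,575),0))
print("handle",loc((262,182),.026),loc((135,58),.026), "top edges",loc((232,198),.026),loc((272,170),.026),loc((122,70),.026),loc((160,45),.026))
print(loc((232,205),.005),loc((292,158),.005))
```

```text
line [ 0.6 -2.4] [-11.4 -14.8] 2.33980251588434
knob [5.2 2.5] 2.3355484566581266
screws [43.6 40.3] [ 43.7 -40.4]
deck far L,R [98.5 51.7] [ 99.  -55.7] near [-97.6  50.2] [-96.5 -54. ]
handle [ 5.7 77. ] [  2.  132.3] top edges [-5.7 79.9] [11.  77.7] [ -3.9 132.6] [ 10.9 129.8]
[-12.   79.5] [16.  77.2]
```

Run:
```python
from look import *
go(OO+.0015*U+.1045*L+.090*N,toolR(-.16,0))
```

```text
pos [ 0.5204 -0.0309  0.2066] shift [ 78.6 -69.2  58.6] 120.0 turn [ 0.004  0.    -0.715] 0.72 q [ 0.08 -0.26 -0.12  2.15  0.08  0.82 -0.95] t 7.55
```

Emit:
jog_arm(increments=[{"tx": 20, "ty": -17, "tz": 0, "wx": 0, "wy": 0, "wz": -0.12, "gripper": 1}, {"tx": 40, "ty": -35, "tz": 0, "wx": 0, "wy": 0, "wz": -0.24, "gripper": 1}, {"tx": 60, "ty": -52, "tz": 10, "wx": 0, "wy": 0, "wz": -0.36, "gripper": 1}, {"tx": 78, "ty": -69, "tz": 30, "wx": 0, "wy": 0, "wz": -0.48, "gripper": 1}, {"tx": 78, "ty": -69, "tz": 55, "wx": 0, "wy": 0, "wz": -0.6, "gripper": 1}])

```text
time: 7.97
position: [0.5598, 0.0746, 0.1543]
tool_rot: [2.217, 1.7, 0.432]
ft_force: [-1.0, -0.1, 0.6]
grip_width: 1.0
grip_force: 0.0
```

Emit:
jog_arm(increments=[{"tx": 0, "ty": 0, "tz": 0, "wx": 0, "wy": 0, "wz": -0.115, "gripper": 0.8}, {"tx": 0, "ty": 0, "tz": 0, "wx": 0, "wy": 0, "wz": -0.115, "gripper": 0.6}, {"tx": 0, "ty": 0, "tz": 0, "wx": 0, "wy": 0, "wz": -0.115, "gripper": 0.6}, {"tx": 0, "ty": 0, "tz": 0, "wx": 0, "wy": 0, "wz": -0.115, "gripper": 0.6}, {"tx": 0, "ty": 0, "tz": 0, "wx": 0, "wy": 0, "wz": -0.115, "gripper": 0.6}])

```text
time: 8.38
position: [0.5588, 0.068, 0.1549]
tool_rot: [2.12, 1.799, 0.399]
ft_force: [0.3, 0.1, 0.5]
grip_width: 0.705
grip_force: 0.0
```

Run:
```python
from look import *
import pickle
go(OO+.0015*U+.1045*L+.0035*N,toolR(-.16,0))
W=vision.get_image("wrist");pickle.dump(W,open("w4.pkl","wb"));cv2.imwrite("pics/w4.png",W["color"])
print([(np.round(b["bbox"]),b["conf"]) for b in vision.spot_in("wrist","gauge_handle")])
```

```text
pos [0.5588 0.068  0.1549] shift [ 1.   1.2 89.1] 89.0 turn [ 0.001  0.002 -0.003] 0.0 q [-0.04 -0.09 -0.24  2.12  0.24  0.73 -0.6 ] t 8.3833
[(array([155.,   1., 206.,  30.]), 0.87), (array([297., 157., 339., 290.]), 0.64)]
```

View pics/w4.png

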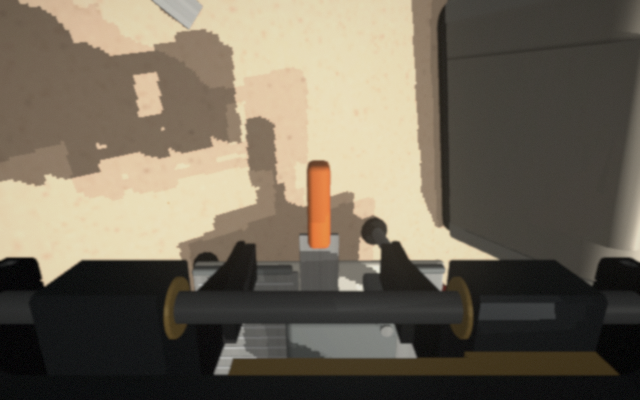

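Run:
```python
from look import *
import pickle
W=pickle.load(open("w4.pkl","rb"))
for px in((319,161),(319.5,247),(307,210),(331,210)):
    c,r=ray(W,*px);p=c+r*(((OO+.026*N-c)@N)/(r@N));print(np.round([(p-OO)@U*1e3,(p-OO)@L*1e3],1))
```

```text
[  1.1 140.7]
[ 1.3 80.5]
[ -7.  107.5]
[  9.1 107.5]
```

Emit:
jog_arm(increments=[{"tx": 2, "ty": 1, "tz": 20, "wx": 0, "wy": 0, "wz": 0, "gripper": 0.6}, {"tx": 2, "ty": 1, "tz": 40, "wx": 0, "wy": 0, "wz": 0, "gripper": 0.6}, {"tx": 2, "ty": 1, "tz": 60, "wx": 0, "wy": 0, "wz": 0, "gripper": 0.6}, {"tx": 2, "ty": 1, "tz": 75, "wx": 0, "wy": 0, "wz": 0, "gripper": 0.6}, {"tx": 2, "ty": 1, "tz": 75, "wx": 0, "wy": 0, "wz": 0, "gripper": 0.6}])

```text
time: 8.9
position: [0.5899, 0.0638, 0.0841]
tool_rot: [2.122, 1.803, 0.393]
ft_force: [-0.3, -0.6, -0.8]
grip_width: 0.605
grip_force: 0.0
```

Run:
```python
from look import *
go(OO+.0012*U+.1065*L+.0035*N,toolR(-.16,0)); print(ctrl.get_state()["ft_force"],ctrl.get_state()["grip_width"])
```

```text
pos [0.5899 0.0638 0.0841] shift [ 2.   2.5 11.6] 12.0 turn [-0.004  0.004 -0.001] 0.01 q [-0.04  0.07 -0.23  2.12  0.35  0.58 -0.69] t 8.9
[-0.33941346 -0.59732392 -0.75548077] 0.6045718819250309
```

Emit:
jog_arm(increments=[{"tx": 1, "ty": 1, "tz": 6, "wx": 0, "wy": 0, "wz": 0, "gripper": 0.6}, {"tx": 2, "ty": 2, "tz": 12, "wx": 0, "wy": 0, "wz": 0, "gripper": 0.6}, {"tx": 2, "ty": 2, "tz": 12, "wx": 0, "wy": 0, "wz": 0, "gripper": 0.45}, {"tx": 2, "ty": 2, "tz": 12, "wx": 0, "wy": 0, "wz": 0, "gripper": 0.35}, {"tx": 2, "ty": 2, "tz": 12, "wx": 0, "wy": 0, "wz": 0, "gripper": 0.3}], grip_force=5)

```text
time: 9.32
position: [0.5984, 0.0659, 0.0776]
tool_rot: [2.117, 1.802, 0.399]
ft_force: [-1.0, -0.2, 0.7]
grip_width: 0.452
grip_force: 0.0
```

Emit:
jog_arm(increments=[{"tx": 0, "ty": 0, "tz": 0, "wx": 0, "wy": 0, "wz": 0, "gripper": 0.25}, {"tx": 0, "ty": 0, "tz": 0, "wx": 0, "wy": 0, "wz": 0, "gripper": 0.2}, {"tx": 0, "ty": 0, "tz": 0, "wx": 0, "wy": 0, "wz": 0, "gripper": 0.12}, {"tx": 0, "ty": 0, "tz": 0, "wx": 0, "wy": 0, "wz": 0, "gripper": 0.12}, {"tx": 0, "ty": 0, "tz": 0, "wx": 0, "wy": 0, "wz": 0, "gripper": 0.12}], grip_force=5)

```text
time: 9.73
position: [0.5979, 0.0658, 0.0769]
tool_rot: [2.118, 1.802, 0.398]
ft_force: [-2.0, 0.0, 1.5]
grip_width: 0.184
grip_force: 5.0
```

Emit:
jog_arm(increments=[{"tx": 0, "ty": 0, "tz": 0, "wx": 0, "wy": 0, "wz": 0, "gripper": 0.12}, {"tx": 0, "ty": 0, "tz": 0, "wx": 0, "wy": 0, "wz": 0, "gripper": 0.12}, {"tx": 0, "ty": 0, "tz": 0, "wx": 0, "wy": 0, "wz": 0, "gripper": 0.12}, {"tx": 0, "ty": 0, "tz": 0, "wx": 0, "wy": 0, "wz": 0, "gripper": 0.12}, {"tx": 0, "ty": 0, "tz": 0, "wx": 0, "wy": 0, "wz": 0, "gripper": 0.12}], grip_force=5)

```text
time: 10.15
position: [0.598, 0.0658, 0.0768]
tool_rot: [2.118, 1.803, 0.397]
ft_force: [-4.2, 0.7, 2.7]
grip_width: 0.18
grip_force: 5.0
```

Run:
```python
from look import *
go(OO+.0012*U+.1065*L+.0035*N,toolR(-.16,0)); s=ctrl.get_state(); R=Ro.from_rotvec(s["tool_rot"])
print("F tool",R.inv().apply(s["ft_force"]),s["grip_width"]*87,s["grip_force"])
```

```text
pos [0.598  0.0658 0.0768] shift [-1.3 -1.4  1.8] 3.0 turn [-0.     0.002 -0.   ] 0.0 q [-0.04  0.09 -0.23  2.11  0.37  0.57 -0.7 ] t 10.15
F tool [ 0.04204621 -2.73468937 -4.27190958] 15.655811879089619 5.005510076880455
```

Emit:
jog_arm(increments=[{"tx": 0, "ty": -1, "tz": 0, "wx": 0, "wy": 0, "wz": 0, "gripper": 0.1}, {"tx": 0, "ty": -1, "tz": 0, "wx": 0, "wy": 0, "wz": 0, "gripper": 0.1}, {"tx": 0, "ty": -1, "tz": 0, "wx": 0, "wy": 0, "wz": 0, "gripper": 0.1}, {"tx": 0, "ty": -1, "tz": 0, "wx": 0, "wy": 0, "wz": 0, "gripper": 0.1}, {"tx": 0, "ty": -1, "tz": 0, "wx": 0, "wy": 0, "wz": 0, "gripper": 0.1}], grip_force=35)

```text
time: 10.57
position: [0.5976, 0.0659, 0.0767]
tool_rot: [2.118, 1.802, 0.399]
ft_force: [-2.3, 0.6, 3.3]
grip_width: 0.18
grip_force: 35.0
```

Emit:
jog_arm(increments=[{"tx": 3, "ty": 0, "tz": 0, "wx": 0, "wy": 0, "wz": 0, "gripper": 0.1}, {"tx": 7, "ty": 0, "tz": 0, "wx": 0, "wy": 0, "wz": 0, "gripper": 0.1}, {"tx": 12, "ty": 0, "tz": 0, "wx": 0, "wy": 0, "wz": 0, "gripper": 0.1}, {"tx": 17, "ty": 0, "tz": 0, "wx": 0, "wy": 0, "wz": 0, "gripper": 0.1}, {"tx": 22, "ty": 0, "tz": 0, "wx": 0, "wy": 0, "wz": 0, "gripper": 0.1}])

```text
time: 10.98
position: [0.5997, 0.0822, 0.0754]
tool_rot: [2.121, 1.797, 0.387]
ft_force: [-3.6, -8.6, 4.3]
grip_width: 0.181
grip_force: 35.0
```

Run:
```python
from look import *
go(OO+.0012*U+.2565*L+.0053*N,toolR(-.16,0)); s=ctrl.get_state(); R=Ro.from_rotvec(s["tool_rot"])
print("F tool",R.inv().apply(s["ft_force"]),s["grip_width"]*87,s["grip_force"])
```

```text
pos [0.5997 0.0822 0.0754] shift [132.2  -0.3  -2.2] 132.0 turn [-0.003  0.01  -0.003] 0.01 q [-0.07  0.11 -0.24  2.1   0.41  0.59 -0.77] t 10.9833
F tool [-9.05933623 -0.11753142 -4.7057161 ] 15.74404086390453 34.96933043003082
```

Emit:
jog_arm(increments=[{"tx": 7, "ty": 0, "tz": -0.5, "wx": 0, "wy": 0, "wz": 0, "gripper": 0.1}, {"tx": 14, "ty": 0, "tz": -1, "wx": 0, "wy": 0, "wz": 0, "gripper": 0.1}, {"tx": 22, "ty": 0, "tz": -1, "wx": 0, "wy": 0, "wz": 0, "gripper": 0.1}, {"tx": 30, "ty": 0, "tz": -1, "wx": 0, "wy": 0, "wz": 0, "gripper": 0.1}, {"tx": 38, "ty": 0, "tz": -1, "wx": 0, "wy": 0, "wz": 0, "gripper": 0.1}])

```text
time: 11.4
position: [0.6058, 0.1239, 0.0762]
tool_rot: [2.12, 1.801, 0.393]
ft_force: [-0.5, -3.7, -0.9]
grip_width: 0.179
grip_force: 35.0
```

Emit:
jog_arm(increments=[{"tx": 8, "ty": 0, "tz": 0, "wx": 0, "wy": 0, "wz": 0, "gripper": 0.1}, {"tx": 16, "ty": 0, "tz": 0, "wx": 0, "wy": 0, "wz": 0, "gripper": 0.1}, {"tx": 24, "ty": 0, "tz": 0, "wx": 0, "wy": 0, "wz": 0, "gripper": 0.1}, {"tx": 32, "ty": 0, "tz": 0, "wx": 0, "wy": 0, "wz": 0, "gripper": 0.1}, {"tx": 40, "ty": 0, "tz": 0, "wx": 0, "wy": 0, "wz": 0, "gripper": 0.1}])

```text
time: 11.82
position: [0.613, 0.1665, 0.0773]
tool_rot: [2.117, 1.804, 0.399]
ft_force: [-0.4, -0.1, -0.4]
grip_width: 0.18
grip_force: 35.0
```

Emit:
jog_arm(increments=[{"tx": 10, "ty": 0, "tz": 0, "wx": 0, "wy": 0, "wz": 0, "gripper": 0.1}, {"tx": 20, "ty": 0, "tz": 0, "wx": 0, "wy": 0, "wz": 0, "gripper": 0.1}, {"tx": 30, "ty": 0, "tz": 0, "wx": 0, "wy": 0, "wz": 0, "gripper": 0.1}, {"tx": 45, "ty": 0, "tz": 0, "wx": 0, "wy": 0, "wz": 0, "gripper": 0.1}, {"tx": 60, "ty": 0, "tz": 0, "wx": 0, "wy": 0, "wz": 0, "gripper": 0.1}])

```text
time: 12.23
position: [0.6227, 0.2247, 0.077]
tool_rot: [2.118, 1.802, 0.398]
ft_force: [0.6, 0.1, -1.0]
grip_width: 0.181
grip_force: 35.0
```

Run:
```python
from look import *
from scipy.spatial.transform import Rotation as Ro
# target: level tool, y along slicer heading
c,s_=np.cos(-.16),np.sin(-.16); y=np.array([c,s_,0]); z=np.array([0,0,-1.]); R1=np.c_[np.cross(y,z),y,z]
s=ctrl.get_state();p=s["position"]; go([p[0],p[1],p[2]+.03],R1); R=Ro.from_rotvec(s["tool_rot"])
print("F tool",R.inv().apply(s["ft_force"]),s["grip_width"]*87,s["grip_force"])
W=vision.get_image("wrist");cv2.imwrite("pics/w5.png",W["color"])
```

```text
pos [0.6227 0.2247 0.077 ] shift [ -0.   12.7 -27.2] 30.0 turn [ 0.436  0.002 -0.001] 0.44 q [-0.28  0.25 -0.29  1.93  0.56  0.7  -1.1 ] t 12.2333
F tool [0.19810892 0.12228021 1.20036476] 15.71257168796531 34.966222643852234
```

View pics/w5.png

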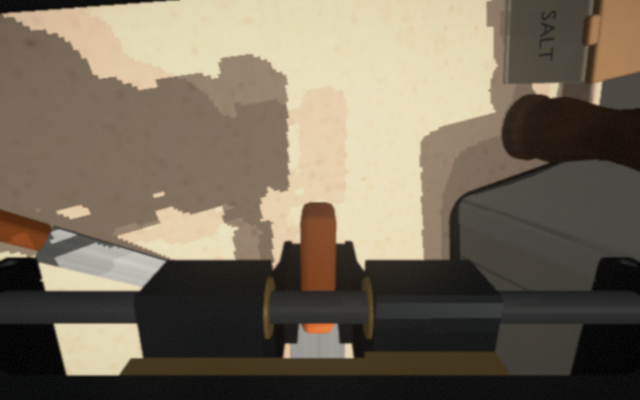

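Emit:
jog_arm(increments=[{"tx": 0, "ty": 0, "tz": 0, "wx": 0.09, "wy": 0, "wz": 0, "gripper": 0.1}, {"tx": 0, "ty": 0, "tz": 0, "wx": 0.18, "wy": 0, "wz": 0, "gripper": 0.1}, {"tx": 0, "ty": 0, "tz": 0, "wx": 0.27, "wy": 0, "wz": 0, "gripper": 0.1}, {"tx": 0, "ty": 0, "tz": 0, "wx": 0.36, "wy": 0, "wz": 0, "gripper": 0.1}, {"tx": 0, "ty": 0, "tz": 0, "wx": 0.436, "wy": 0, "wz": 0, "gripper": 0.1}])

```text
time: 12.7
position: [0.6235, 0.2236, 0.0779]
tool_rot: [-2.392, -2.034, 0.003]
ft_force: [-0.1, -0.4, -1.5]
grip_width: 0.183
grip_force: 35.0
```

Emit:
jog_arm(increments=[{"tx": 0, "ty": 0, "tz": 10, "wx": 0, "wy": 0, "wz": 0, "gripper": 0.1}, {"tx": 0, "ty": 0, "tz": 20, "wx": 0, "wy": 0, "wz": 0, "gripper": 0.1}, {"tx": 0, "ty": 0, "tz": 30, "wx": 0, "wy": 0, "wz": 0, "gripper": 0.1}, {"tx": 0, "ty": 0, "tz": 40, "wx": 0, "wy": 0, "wz": 0, "gripper": 0.1}, {"tx": 0, "ty": 0, "tz": 40, "wx": 0, "wy": 0, "wz": 0, "gripper": 0.1}])

```text
time: 13.12
position: [0.619, 0.2237, 0.0336]
tool_rot: [-2.391, -2.038, 0.01]
ft_force: [-0.1, -0.8, -1.7]
grip_width: 0.183
grip_force: 35.0
```

Run:
```python
from look import *
c,s_=np.cos(-.16),np.sin(-.16); y=np.array([c,s_,0]); z=np.array([0,0,-1.]); R1=np.c_[np.cross(y,z),y,z]
s=ctrl.get_state();p=s["position"]; go([p[0],p[1],.0055],R1); R=Ro.from_rotvec(s["tool_rot"])
print(s["ft_force"],s["grip_width"]*87)
S=vision.get_image("side");cv2.imwrite("pics/s1.png",cv2.resize(S["color"][140:290,200:400],None,fx=3.9,fy=3.9,interpolation=cv2.INTER_CUBIC))
```

```text
pos [0.619  0.2237 0.0336] shift [ 0.1  0.1 28.1] 28.0 turn [-0.004  0.005  0.001] 0.01 q [-0.12  0.51 -0.35  1.61  0.2   1.06 -0.68] t 13.1167
[-0.10485308 -0.84340032 -1.7145548 ] 15.929085602327554
```

View pics/s1.png

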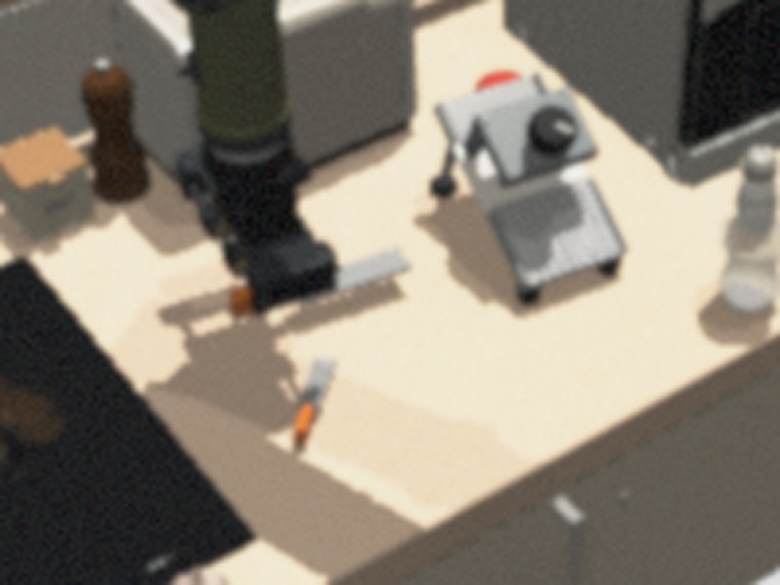

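Emit:
jog_arm(increments=[{"tx": 0, "ty": 0, "tz": 6, "wx": 0, "wy": 0.005, "wz": 0, "gripper": 0.1}, {"tx": 0, "ty": 0, "tz": 12, "wx": 0, "wy": 0.005, "wz": 0, "gripper": 0.1}, {"tx": 0, "ty": 0, "tz": 17, "wx": 0, "wy": 0.005, "wz": 0, "gripper": 0.1}, {"tx": 0, "ty": 0, "tz": 20, "wx": 0, "wy": 0.005, "wz": 0, "gripper": 0.1}, {"tx": 0, "ty": 0, "tz": 22, "wx": 0, "wy": 0.005, "wz": 0, "gripper": 0.1}])

```text
time: 13.58
position: [0.6223, 0.2236, 0.0145]
tool_rot: [-2.391, -2.034, -0.004]
ft_force: [-0.7, -0.1, -0.4]
grip_width: 0.179
grip_force: 35.0
```

Emit:
jog_arm(increments=[{"tx": 0, "ty": 0, "tz": 1, "wx": 0, "wy": 0, "wz": 0, "gripper": 0.1}, {"tx": 0, "ty": 0, "tz": 2, "wx": 0, "wy": 0, "wz": 0, "gripper": 0.1}, {"tx": 0, "ty": 0, "tz": 3, "wx": 0, "wy": 0, "wz": 0, "gripper": 0.1}, {"tx": 0, "ty": 0, "tz": 3, "wx": 0, "wy": 0, "wz": 0, "gripper": 0.1}, {"tx": 0, "ty": 0, "tz": 3, "wx": 0, "wy": 0, "wz": 0, "gripper": 0.1}])

```text
time: 14.0
position: [0.6226, 0.2238, 0.0122]
tool_rot: [-2.391, -2.034, -0.005]
ft_force: [-0.9, 0.3, -0.9]
grip_width: 0.179
grip_force: 35.0
```

Emit:
jog_arm(increments=[{"tx": 0, "ty": 0, "tz": 1, "wx": 0, "wy": 0, "wz": 0, "gripper": 0.1}, {"tx": 0, "ty": 0, "tz": 2, "wx": 0, "wy": 0, "wz": 0, "gripper": 0.1}, {"tx": 0, "ty": 0, "tz": 3, "wx": 0, "wy": 0, "wz": 0, "gripper": 0.1}, {"tx": 0, "ty": 0, "tz": 4, "wx": 0, "wy": 0, "wz": 0, "gripper": 0.1}, {"tx": 0, "ty": 0, "tz": 4, "wx": 0, "wy": 0, "wz": 0, "gripper": 0.1}])

```text
time: 14.42
position: [0.6224, 0.2237, 0.0078]
tool_rot: [-2.391, -2.034, -0.004]
ft_force: [-0.2, -0.7, -0.7]
grip_width: 0.182
grip_force: 35.0
```

Emit:
jog_arm(increments=[{"tx": 0, "ty": 0, "tz": 0.5, "wx": 0, "wy": 0, "wz": 0, "gripper": 0.1}, {"tx": 0, "ty": 0, "tz": 1, "wx": 0, "wy": 0, "wz": 0, "gripper": 0.1}, {"tx": 0, "ty": 0, "tz": 1.5, "wx": 0, "wy": 0, "wz": 0, "gripper": 0.1}, {"tx": 0, "ty": 0, "tz": 1.5, "wx": 0, "wy": 0, "wz": 0, "gripper": 0.1}, {"tx": 0, "ty": 0, "tz": 1.5, "wx": 0, "wy": 0, "wz": 0, "gripper": 0.1}])

```text
time: 14.83
position: [0.6226, 0.2238, 0.0069]
tool_rot: [-2.392, -2.034, -0.005]
ft_force: [-0.7, 0.5, 1.4]
grip_width: 0.18
grip_force: 35.0
```

Emit:
jog_arm(increments=[{"tx": 0, "ty": 0, "tz": 0.5, "wx": 0, "wy": 0, "wz": 0, "gripper": 0.1}, {"tx": 0, "ty": 0, "tz": 1, "wx": 0, "wy": 0, "wz": 0, "gripper": 0.1}, {"tx": 0, "ty": 0, "tz": 1, "wx": 0, "wy": 0, "wz": 0, "gripper": 0.1}, {"tx": 0, "ty": 0, "tz": 1, "wx": 0, "wy": 0, "wz": 0, "gripper": 0.1}, {"tx": 0, "ty": 0, "tz": 1, "wx": 0, "wy": 0, "wz": 0, "gripper": 0.1}], grip_force=5)

```text
time: 15.25
position: [0.6227, 0.2239, 0.0065]
tool_rot: [-2.392, -2.034, -0.005]
ft_force: [-1.3, -1.0, 5.6]
grip_width: 0.184
grip_force: 5.0
```

Emit:
jog_arm(increments=[{"tx": 0, "ty": 0, "tz": 0, "wx": 0, "wy": 0, "wz": 0, "gripper": 0.25}, {"tx": 0, "ty": 0, "tz": 0, "wx": 0, "wy": 0, "wz": 0, "gripper": 0.35}, {"tx": 0, "ty": 0, "tz": 0, "wx": 0, "wy": 0, "wz": 0, "gripper": 0.45}, {"tx": 0, "ty": 0, "tz": 0, "wx": 0, "wy": 0, "wz": 0, "gripper": 0.45}, {"tx": 0, "ty": 0, "tz": 0, "wx": 0, "wy": 0, "wz": 0, "gripper": 0.45}])

```text
time: 15.67
position: [0.6224, 0.2236, 0.0052]
tool_rot: [-2.391, -2.034, -0.004]
ft_force: [1.0, -0.2, -0.5]
grip_width: 0.424
grip_force: 0.0
```

Emit:
jog_arm(increments=[{"tx": 0, "ty": 0, "tz": -10, "wx": 0, "wy": 0, "wz": 0, "gripper": 0.45}, {"tx": 0, "ty": 0, "tz": -30, "wx": 0, "wy": 0, "wz": 0, "gripper": 0.45}, {"tx": 0, "ty": 0, "tz": -55, "wx": 0, "wy": 0, "wz": 0, "gripper": 0.45}, {"tx": 0, "ty": 0, "tz": -85, "wx": 0, "wy": 0, "wz": 0, "gripper": 0.45}, {"tx": 0, "ty": 0, "tz": -120, "wx": 0, "wy": 0, "wz": 0, "gripper": 0.45}])

```text
time: 16.08
position: [0.6213, 0.223, 0.126]
tool_rot: [-2.39, -2.034, -0.001]
ft_force: [0.4, -0.0, 0.3]
grip_width: 0.45
grip_force: 0.0
```

Run:
```python
from look import *
W=vision.get_image("wrist");S=vision.get_image("side")
a=cv2.resize(S["color"][140:290,200:400],(800,600));b=W["color"]
cv2.imwrite("pics/end.png",np.vstack([cv2.resize(b,(480,300)),cv2.resize(S["color"][150:270,210:402],(480,300))]))
```

```text
(no output)
```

View pics/end.png

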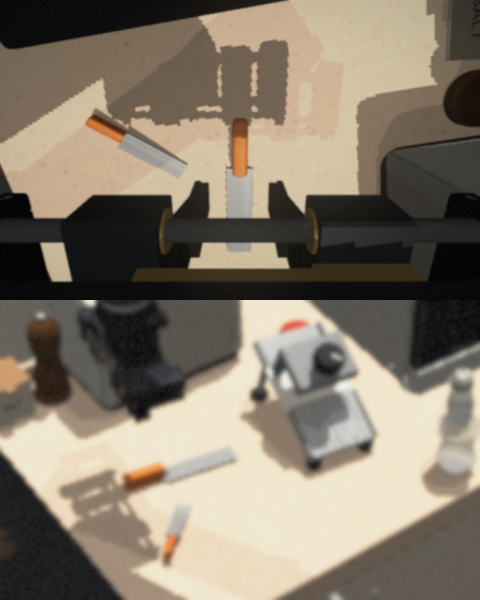

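The gauge lies flat on the worktop, clear of the slicer, and the gripper is free of it. I'm handing the job in.

```bash
python3 -c "
from bench import ctrl
print(ctrl.close_job())"
```

```text
the job is handed in; nothing more can be done
None
```

Job handed in at about 16 s: the knob was turned clockwise to about 2.34 rad (best is 2.35; read from a wrist picture just after I let go), then the gauge was drawn out left by its handle and laid flat on the worktop clear of the slicer, with nothing else touched.

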